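# Move the row of tea caddies into the cabinet rack, order kept

## Task

The unlabelled tea caddies are known only by their place in the row. Move the four white ceramic caddies from the dark wooden serving tray to the tea cabinet's white rack, one upright in each compartment and in the same order from left to right, setting each down gently rather than dropping it. Leave the glass sugar jar where it stands in the end of the tray.

Things in the scene. Friction and masses are not known exactly. Their poses are not given: they have to be found in the camera images.
- tall_caddy: Tall slim round caddy, 48 mm in diameter. White ceramic, one rigid piece with its light wooden lid; 100 mm high, plus a lid knob 16 mm across and 9 mm high; about 0.24 kg. Starts upright in any of the four compartments. Origin: centre of its underside; z up. Its yaw is arbitrary.
- low_caddy: Low wide round caddy, 60 mm in diameter. White ceramic, one rigid piece with its light wooden lid; 62 mm high, plus a lid knob 16 mm across and 9 mm high; about 0.24 kg. Starts upright in any of the four compartments. Origin: centre of its underside; z up. Its yaw is arbitrary.
- square_caddy: Square caddy, 52 x 52 mm. White ceramic, one rigid piece with its light wooden lid; 80 mm high, plus a lid knob 16 mm across and 9 mm high; about 0.24 kg. Starts upright in any of the four compartments. Origin: centre of its underside; z up. Its x and y axes are square to its sides; it starts turned up to 0.12 rad from the tray's axes.
- hex_caddy: Six-sided caddy, 52 mm across flats and 60 mm across corners. White ceramic, one rigid piece with its light wooden lid; 88 mm high, plus a lid knob 16 mm across and 9 mm high; about 0.24 kg. Starts upright in any of the four compartments. Origin: centre of its underside; z up. Its x axis is square to one pair of flats, y at corners; it starts turned up to 0.12 rad from the tray's axes.
- liner_tall: fixed cork liner, 72 x 72 x 3 mm, of the dark wooden serving tray's compartment in which the tall round caddy starts; the four look alike, stay put and mark the row as it was. Origin: centre of its underside, 6 mm above the table. y axis: along the tray's row, to the robot's left; x axis: across it, away from the robot. Tray compartments are like the white rack's, 82 mm apart.
- liner_low: fixed cork liner, 72 x 72 x 3 mm, of the dark wooden serving tray's compartment in which the low round caddy starts; the four look alike, stay put and mark the row as it was. Origin: centre of its underside, 6 mm above the table. y axis: along the tray's row, to the robot's left; x axis: across it, away from the robot. Tray compartments are like the white rack's, 82 mm apart.
- liner_square: fixed cork liner, 72 x 72 x 3 mm, of the dark wooden serving tray's compartment in which the square caddy starts; the four look alike, stay put and mark the row as it was. Origin: centre of its underside, 6 mm above the table. y axis: along the tray's row, to the robot's left; x axis: across it, away from the robot. Tray compartments are like the white rack's, 82 mm apart.
- liner_hex: fixed cork liner, 72 x 72 x 3 mm, of the dark wooden serving tray's compartment in which the six-sided caddy starts; the four look alike, stay put and mark the row as it was. Origin: centre of its underside, 6 mm above the table. y axis: along the tray's row, to the robot's left; x axis: across it, away from the robot. Tray compartments are like the white rack's, 82 mm apart.
- white_rack: fixed white-painted MDF rack, 88 x 334 mm, a row of four cork-lined compartments, all empty. Origin: centre of its underside, on the table; y axis along the row to the robot's left, x away from the robot. Compartment centres: x 0, y -123, -41, 41, 123 mm; 76 x 76 mm inside, floor 9 mm and 6 mm thick walls 23 mm above the table. Nearer or farther than the tray; both turned up to 0.12 rad.
- sugar_jar: glass jar of sugar lumps with a steel lid, 58 mm in diameter, 90 mm high with its knob, loose in the fifth compartment at the left (+y) end of the dark wooden tray, 82 mm beyond the nearest caddy. Origin: centre of its underside.
There are look-alikes about, which are no part of the job. What is shaped like the square_caddy but turquoise or yellow is not meant.

How it is judged (in metres and radians):
At the end, for the whole second after the job is handed in: All four caddies stand at rest, upright within 0.1 rad, each on the cork floor of its compartment of the white rack (within 18 mm of its centre), in the same order from left to right as their liners in the tray (place counted by distance from the sugar jar, 82 mm a place) (x of tall_caddy in the frame of white_rack between -0.018 and 0.018 m and z of tall_caddy in the frame of white_rack between 0.004 and 0.014 m and ((horizontal distance between liner_tall and sugar_jar between 0.287 and 0.369 m and y of tall_caddy in the frame of white_rack between -0.141 and -0.105 m) or (horizontal distance between liner_tall and sugar_jar between 0.205 and 0.287 m and y of tall_caddy in the frame of white_rack between -0.059 and -0.023 m) or (horizontal distance between liner_tall and sugar_jar between 0.123 and 0.205 m and y of tall_caddy in the frame of white_rack between 0.023 and 0.059 m) or (horizontal distance between liner_tall and sugar_jar between 0.041 and 0.123 m and y of tall_caddy in the frame of white_rack between 0.105 and 0.141 m)) and angle between each of tall_caddy, low_caddy, square_caddy, hex_caddy's own z axis and vertical below 0.1 rad and linear speed of each of tall_caddy, low_caddy, square_caddy, hex_caddy below 0.02 m/s and angular speed of each of tall_caddy, low_caddy, square_caddy, hex_caddy below 0.2 rad/s and x of low_caddy in the frame of white_rack between -0.018 and 0.018 m and z of low_caddy in the frame of white_rack between 0.004 and 0.014 m and ((horizontal distance between liner_low and sugar_jar between 0.287 and 0.369 m and y of low_caddy in the frame of white_rack between -0.141 and -0.105 m) or (horizontal distance between liner_low and sugar_jar between 0.205 and 0.287 m and y of low_caddy in the frame of white_rack between -0.059 and -0.023 m) or (horizontal distance between liner_low and sugar_jar between 0.123 and 0.205 m and y of low_caddy in the frame of white_rack between 0.023 and 0.059 m) or (horizontal distance between liner_low and sugar_jar between 0.041 and 0.123 m and y of low_caddy in the frame of white_rack between 0.105 and 0.141 m)) and x of square_caddy in the frame of white_rack between -0.018 and 0.018 m and z of square_caddy in the frame of white_rack between 0.004 and 0.014 m and ((horizontal distance between liner_square and sugar_jar between 0.287 and 0.369 m and y of square_caddy in the frame of white_rack between -0.141 and -0.105 m) or (horizontal distance between liner_square and sugar_jar between 0.205 and 0.287 m and y of square_caddy in the frame of white_rack between -0.059 and -0.023 m) or (horizontal distance between liner_square and sugar_jar between 0.123 and 0.205 m and y of square_caddy in the frame of white_rack between 0.023 and 0.059 m) or (horizontal distance between liner_square and sugar_jar between 0.041 and 0.123 m and y of square_caddy in the frame of white_rack between 0.105 and 0.141 m)) and x of hex_caddy in the frame of white_rack between -0.018 and 0.018 m and z of hex_caddy in the frame of white_rack between 0.004 and 0.014 m and ((horizontal distance between liner_hex and sugar_jar between 0.287 and 0.369 m and y of hex_caddy in the frame of white_rack between -0.141 and -0.105 m) or (horizontal distance between liner_hex and sugar_jar between 0.205 and 0.287 m and y of hex_caddy in the frame of white_rack between -0.059 and -0.023 m) or (horizontal distance between liner_hex and sugar_jar between 0.123 and 0.205 m and y of hex_caddy in the frame of white_rack between 0.023 and 0.059 m) or (horizontal distance between liner_hex and sugar_jar between 0.041 and 0.123 m and y of hex_caddy in the frame of white_rack between 0.105 and 0.141 m))); the robot touches nothing.
It fails at once if The sugar jar is moved more than 20 mm from where it stood (distance of sugar_jar from where it was at the start of the episode above 0.02 m).
It fails at once if The tall caddy is dropped or banged into the white rack (faster than 0.5 m/s within 21 mm of its cork floor) (z of tall_caddy in the frame of white_rack below 0.03 m and x of tall_caddy in the frame of white_rack between -0.05 and 0.05 m and y of tall_caddy in the frame of white_rack between -0.17 and 0.17 m and linear speed of tall_caddy above 0.5 m/s).
It fails at once if The low caddy is dropped or banged into the white rack (faster than 0.5 m/s within 21 mm of its cork floor) (z of low_caddy in the frame of white_rack below 0.03 m and x of low_caddy in the frame of white_rack between -0.05 and 0.05 m and y of low_caddy in the frame of white_rack between -0.17 and 0.17 m and linear speed of low_caddy above 0.5 m/s).
It fails at once if The square caddy is dropped or banged into the white rack (faster than 0.5 m/s within 21 mm of its cork floor) (z of square_caddy in the frame of white_rack below 0.03 m and x of square_caddy in the frame of white_rack between -0.05 and 0.05 m and y of square_caddy in the frame of white_rack between -0.17 and 0.17 m and linear speed of square_caddy above 0.5 m/s).
It fails at once if The hex caddy is dropped or banged into the white rack (faster than 0.5 m/s within 21 mm of its cork floor) (z of hex_caddy in the frame of white_rack below 0.03 m and x of hex_caddy in the frame of white_rack between -0.05 and 0.05 m and y of hex_caddy in the frame of white_rack between -0.17 and 0.17 m and linear speed of hex_caddy above 0.5 m/s).
It also fails if it takes over 104 s, if anything falls off the work surface, if the arm or the gripper's body presses on something with over 40 N, if the wrist force passes 120 N, or if a joint passes its speed limit or range.

## Robot

A 7-joint arm with a two-finger parallel gripper is mounted at the origin on the work surface. World frame = base frame: x ahead of the robot, y to its left, z up, the work surface at z = 0. Lengths are in mm, angles in rad, forces in N, time in s.
With the tool pointing down it reaches from about 400 to 900 mm from the base axis. Payload 5.6 kg.
Tool frame: the origin (TCP) lies midway between the tips of the shut fingers; the grasp point (between the pads) lies behind it (r.pinch_z is the x of the grasp point in the tool frame, in mm); x points along the fingers, y is the direction in which the jaws open and shut, and the axes are right-handed (so a half turn about x gives the same grasp; the last joint's range is limited). The gripper opens to 92 mm and grips with 3 to 60 N. Pads are 20 mm wide; open, the fingers measure 128 mm over their backs; the gripper's body (75 mm by 189 mm) begins 69 mm behind the grasp point.
Start: joints at [-1.15, 0.468, -0.012, 1.603, 0.006, 1.071, -0.056], TCP at [290.817, 581.321, 214.592] pointing down, gripper open.
Joint ranges: [-2.53, 2.53], [-0.31, 2.02], [-1.57, 1.55], [0.28, 2.44], [-1.29, 4.43], [0.15, 1.84], [-2.92, 2.92]. Speed limits (rad/s): [2.57, 2.57, 3.14, 3.14, 3.14, 3.14, 3.14].

## Interface

Orientations are given as a 3x3 rotation matrix whose columns are the frame's x, y, z axes.
In Python, from rig import r, capture gives the robot as it stands.
- The arm moves only by the tool carry_out, never from a script. Its argument "increments" is a list of rows, each a list of 2 entries, a list of its own where there are three numbers: the shift along the tool's x, y, z in m, then the turn, a rotation vector about the tool's x, y, z in rad. In form: [[[x, y, z], [ax, ay, az]], ...]. A call has 1 to 5 rows; each row is the pose to reach, as a shift and turn from the pose commanded when the call began, along the tool's axes at that moment; what a row does not reach only later rows make up. A row lasts 1/8 s, in which the tool goes at most 62.5 mm and 10.7 degrees, less where a joint would pass 70% of its speed; a pose out of reach is approached as far as the arm can. A call with a gripper value outside its range is refused whole. "gripper" is the closure, from -1 (fully open) to 1 (shut), set as the call begins (left out, the last holds). The fingers move at their own pace and stop on an object; "grip_force" is the grip in N (left out, the last holds). Time passes only in rows, so rows that repeat a pose let the fingers close. It gives the time, the measured TCP pose, the force and the opening at its end, in the units of the state.
- r.get_obs(): the state, without advancing time (a new reading comes with each control period).
- capture(name): name is "scene" or "side" or "wrist"; returns a dict with "color" (420x560x3 uint8, blue, green, red), "fx", "fy", "cx", "cy" (pixels), "rvec" (rotation vector, rad) and "tvec" (3), from world to camera coordinates, as OpenCV has them. Camera axes: x right, y down, z forward; pixel columns grow to the right and rows downward; lengths in mm; the calibration is good to about 2 mm. A picture is of the moment at which its call begins. There is no depth.
- r.hand_in(): hands the job in, once; it reports no verdict.
The state is a dict: "time_s": time; "q": joint angles; "joint_velocities": joint speeds; "effort": joint torques, N m; "eef_pos": TCP position; "orientation": TCP orientation; "force": force on the tool from outside, world axes, zero at the start; "ft_torque": the same for the moment, N m; "gripper_width": finger opening in mm.
Only numpy, scipy, OpenCV 4.12 (cv2) and the standard library are available. Lean on these libraries where they do the work, as an engineer would, in place of code of your own. Each camera call takes 0.05 s, during which the arm holds its last target. There are 200 camera calls.

## Working session

There is one attempt and no reset: what is moved stays moved. The work goes in short steps, Python scripts to look and compute and a tool call to move; the robot and the scene stay as the last step left them, time stands still between calls to the robot, and variables do not carry over. Pictures are saved under pics/ and viewed, about 12 in all and at most 16, crops included, and the job is handed in when it is done.

Besides the shell and the picture viewer there is one more tool, called after ">>>" as a command line: name --argument value ..., lists and objects as JSON in quotes. carry_out: Moves the arm, as the interface text tells. Its arguments: {"type":"object","properties":{"increments":{"type":"array","items":{"type":"array"}},"gripper":{"type":"number"},"grip_force":{"type":"number"}},"required":["increments"]}

```bash
mkdir -p pics; ls; python3 - <<'E'
from rig import r,capture
import cv2,numpy as np
for n in("scene","side"):
    c=capture(n); cv2.imwrite(f"pics/{n}0.png",c["color"]); R=cv2.Rodrigues(np.array(c["rvec"],float))[0]
    print(n,c["fx"],c["cx"],c["cy"],-R.T@np.array(c["tvec"]).ravel())
o=r.get_obs();print(o["time_s"],o["eef_pos"],o["orientation"],o["gripper_width"],r.pinch_z)
E
```

```text
pics
scene 399.61089198615883 279.0837096081195 215.97182647457728 [1110.22456414  134.91228677  660.96240433]
side 514.7205321279354 279.3895014305409 197.91159905330383 [431.06420623 927.22558958 720.09955017]
0.1 [290.60551053 580.84214977 213.77990712] [[-5.83315692e-04  4.47412144e-01  8.94327699e-01]
 [-1.41928552e-03  8.94326580e-01 -4.47412510e-01]
 [-9.99998823e-01 -1.53028910e-03  1.13330852e-04]] 92.00115523847353 -18.700000000000003
```

View pics/scene0.png

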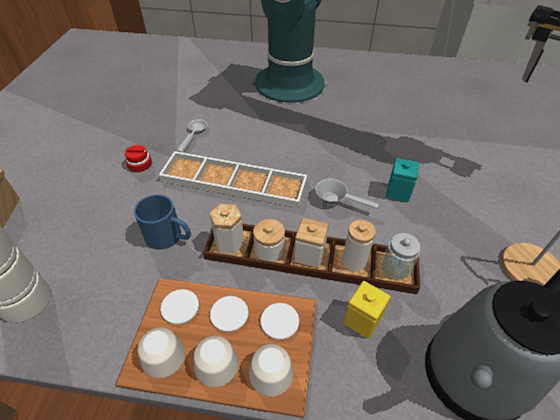

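View pics/side0.png

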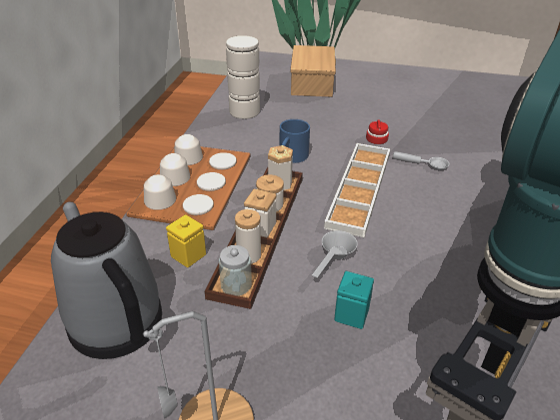

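The row from the jar at +y (scene image right) is: jar (403,258), tall (360,245), square (312,243), low (269,240), hex (228,230). Two objects look like the square caddy and are not wanted: turquoise (403,180) and yellow (368,310). The white cups at the front left are not caddies either. The white rack (233,178) is empty and lies nearer the robot than the tray. I'll take close crops to pick pixels.

```bash
python3 - <<'E'
import cv2
a=cv2.imread("pics/scene0.png")[145:295,155:425]
cv2.imwrite("pics/sc.png",cv2.resize(a,(810-10,444),interpolation=cv2.INTER_CUBIC))
b=cv2.imread("pics/side0.png")[135:310,200:400]
cv2.imwrite("pics/sd.png",cv2.resize(b,None,fx=3.4,fy=3.4,interpolation=cv2.INTER_CUBIC))
E
```

```text
(no output)
```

View pics/sc.png

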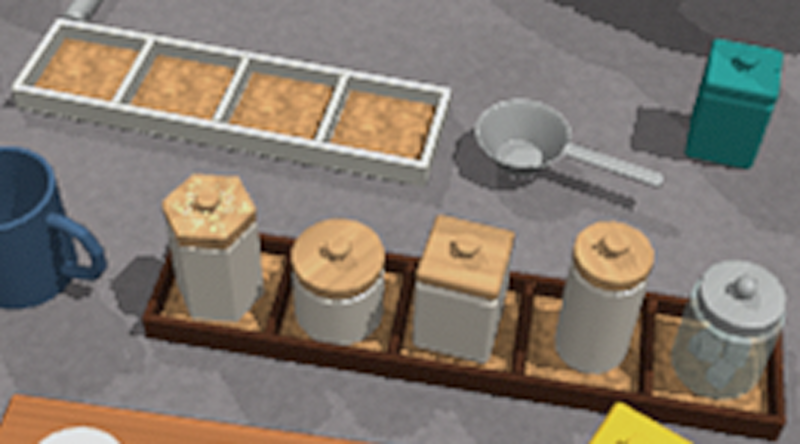

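View pics/sd.png

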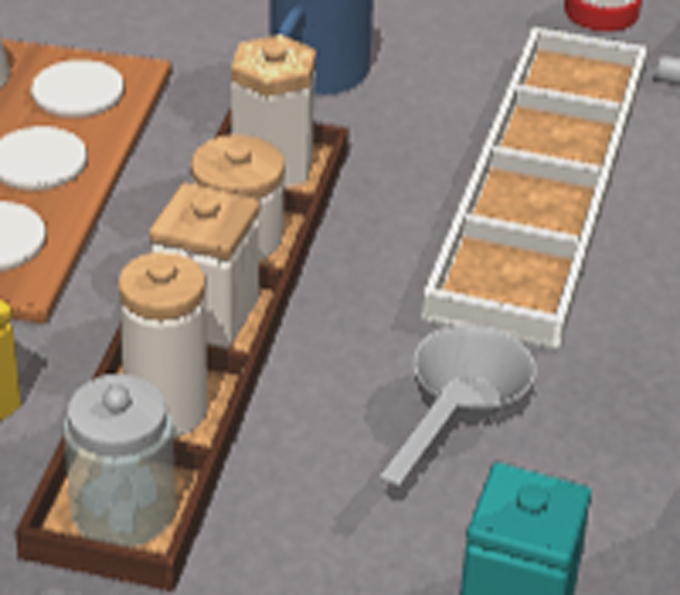

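```bash
cat > h.py <<'E'
import cv2,numpy as np
from scipy.optimize import least_squares
from rig import r,capture
def cam(n):
    c=capture(n);K=np.array([[c["fx"],0,c["cx"]],[0,c["fy"],c["cy"]],[0,0,1]],float)
    return c["color"],(np.array(c["rvec"],float).ravel(),np.array(c["tvec"],float).ravel(),K)
def proj(P,C): return cv2.projectPoints(np.atleast_2d(np.array(P,float)),C[0],C[1],C[2],None)[0][:,0]
def rect(p,w,l,z):
    c,s=np.cos(p[2]),np.sin(p[2])
    q=np.array([[-w,-l],[-w,l],[w,l],[w,-l]])/2
    return np.c_[q@np.array([[c,s],[-s,c]])+p[:2],np.full(4,z)]
E
cat > loc.py <<'E'
from h import *
_,A=cam("scene");_,B=cam("side")
S=lambda p:np.array(p,float)/[2.963,2.96]+[155,145]
D=lambda p:np.array(p,float)/3.4+[200,135]
rs=S([[63,22],[450,90],[431,163],[15,92]]); rd=D([[645,46],[558,322],[427,293],[537,31]])
f=lambda p:np.r_[proj(rect(p,88,334,23),A)-rs,proj(rect(p,88,334,23),B)-rd].ravel()
o=least_squares(f,[450,0,0]);print("rack",o.x,np.round(o.fun.reshape(-1,2),1).tolist())
K=dict(tall=((613,243),(162,274),105),square=((463,248),(205,209),85),low=((338,248),(237,156),67),hex=((207,200),(275,52),93),jar=((747,288),(117,400),84))
for k,(a,b,z) in K.items():
    g=lambda p:np.r_[proj([*p,z],A)[0]-S(a),proj([*p,z],B)[0]-D(b)]
    # z above cork top (9 mm)
    z+=9
    o=least_squares(g,[550,0]);print(k,o.x,o.fun.round(1))
p0=None
q=S([[434,216],[515,233],[500,290],[417,278]])
g=lambda p:(proj(rect(p,52,52,89),A)-q).ravel()
o=least_squares(g,[560,0,0]);print("sq",o.x,o.fun.round(1))
E
python3 loc.py
```

```text
rack [ 4.51914820e+02 -6.95583081e+01 -1.00284130e-01] [[-1.0, -1.4], [1.4, -0.5], [-0.4, 1.6], [-0.6, -1.4], [0.4, 0.7], [1.6, 0.6], [-1.2, 0.3], [-1.8, -0.8]]
tall [642.84351004 214.89770545] [ 0.4  0.5  0.5 -0.6]
square [642.58232434 126.22745977] [ 0.5 -0.2 -0.1 -0.9]
low [641.37993315  46.7056838 ] [ 0.1  0.2  0.2 -0.2]
hex [636.11791255 -37.8818384 ] [-0.  -0.1 -0.1  0. ]
jar [646.24328112 297.44273254] [-0.1 -0.2 -0.2  0.2]
sq [ 6.43172383e+02  1.27856187e+02 -8.87531789e-02] [-0.  -0.3 -0.1 -1.   0.3  1.4 -0.1 -0.2]
```

>>> carry_out --increments '[[[-0.012, -0.042, 0.032], [0.18, 0, 0]], [[-0.024, -0.084, 0.064], [0.36, 0, 0]], [[-0.036, -0.126, 0.096], [0.54, 0, 0]], [[-0.048, -0.168, 0.128], [0.72, 0, 0]], [[-0.06, -0.21, 0.16], [0.9, 0, 0]]]' --gripper -1 --grip_force 20

```text
time_s: 0.82
eef_pos: [340.1, 320.2, 274.9]
orientation: [[0.0, 0.98, 0.2], [0.0, 0.2, -0.98], [-1.0, 0.0, -0.0]]
force: [1.3, 0.3, 1.1]
gripper_width: 92.1
```

```bash
cat > go.py <<'E'
# python3 go.py x y z yaw : shift & turn in tool axes to reach a world TCP pose (tool down, tool y at 'yaw' from world x)
import sys
from h import *
from scipy.spatial.transform import Rotation as Ro
x,y,z,a=map(float,sys.argv[1:5]);o=r.get_obs();R=np.array(o["orientation"])
c,s=np.cos(a),np.sin(a);T=np.array([[0,c,s],[0,s,-c],[-1,0,0]])
print("t",o["time_s"],"pos",np.round(o["eef_pos"],1),"w",round(o["gripper_width"],1),"F",np.round(o["force"],1))
print("shift",np.round(R.T@(np.array([x,y,z])-o["eef_pos"])/1000,4),"turn",Ro.from_matrix(R.T@T).as_rotvec().round(3))
E
python3 go.py 500 60 300 -0.06
```

```text
t 0.825 pos [340.1 320.2 274.9] w 92.1 F [1.3 0.3 1.1]
shift [-0.0251  0.1048  0.2868] turn [ 0.261 -0.    -0.   ]
```

>>> carry_out --increments '[[[-0.005, 0.021, 0.057], [0.1, 0, 0]], [[-0.01, 0.042, 0.115], [0.2, 0, 0]], [[-0.015, 0.063, 0.172], [0.261, 0, 0]], [[-0.02, 0.084, 0.229], [0.261, 0, 0]], [[-0.025, 0.105, 0.287], [0.261, 0, 0]]]'

```text
time_s: 1.45
eef_pos: [502.3, 61.1, 300.0]
orientation: [[0.001, 0.999, -0.053], [0.001, -0.053, -0.999], [-1.0, 0.001, -0.001]]
force: [0.5, 1.0, 0.2]
gripper_width: 91.9
```

```bash
python3 - <<'E'
from h import *
im,C=cam("wrist");R=cv2.Rodrigues(C[0])[0];print(-R.T@C[1],R[2],C[2][0,0])
cv2.imwrite("pics/w0.png",cv2.resize(im,(784,588)))
E
python3 go.py 560 200 200 -0.06
```

```text
[505.77276054 136.07890101 470.4728983 ] [-0.01300455 -0.26524983 -0.96409201] 316.97038153928446
t 1.5 pos [506.1  52.4 301.1] w 91.9 F [ 2.3 -4.8  1.2]
shift [ 0.1008  0.0439 -0.1511] turn [-0.004  0.004 -0.005]
```

View pics/w0.png

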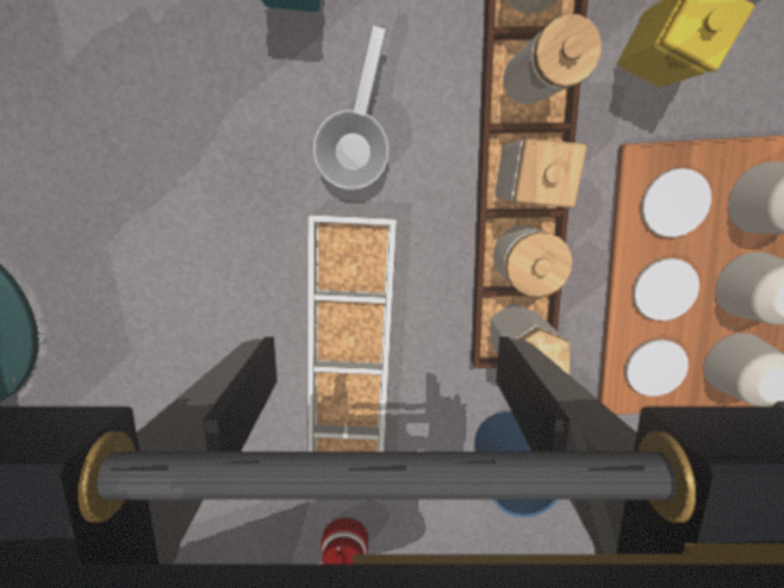

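The wrist view shows the rack's +y corners at (309,216) and (397,219) and its dividers. It also shows the knobs of tall (572,51), square (551,174) and low (541,267), with hex partly hidden. I'll fuse these with the other two views.

```bash
cat > loc2.py <<'E'
from h import *
_,A=cam("scene");_,B=cam("side")
S=lambda p:np.array(p,float)/[2.963,2.96]+[155,145]
D=lambda p:np.array(p,float)/3.4+[200,135]
W0=None
E
python3 - <<'E'
import sys;sys.path.insert(0,'.')
from h import *
from scipy.spatial.transform import Rotation as Ro
_,A=cam("scene");_,B=cam("side");_,C=cam("wrist")
# wrist pose at picture time: camera centre recorded then
R=cv2.Rodrigues(C[0])[0];c=-R.T@C[1];print("cam now",c,R[2])
C0=(C[0],-R@np.array([505.7728,136.0789,470.4729]),C[2])
S=lambda p:np.array(p,float)/[2.963,2.96]+[155,145]
D=lambda p:np.array(p,float)/3.4+[200,135]
rs=S([[63,22],[450,90],[431,163],[15,92]]); rd=D([[645,46],[558,322],[427,293],[537,31]])
rw=np.array([[309,216],[397,219],[389,298],[386,370]])/1.4
def rp(p):
    s,k=np.sin(p[2]),np.cos(p[2]);q=np.array([[-44,167],[44,167],[44,41*2],[44,0]])
    return np.c_[q@np.array([[k,s],[-s,k]])+p[:2],np.full(4,23)]
fw=lambda p:(proj(rp(p),C0)-rw).ravel()
o=least_squares(fw,[450,-70,-.1]);print("rack wrist",o.x,o.fun.round(1))
f=lambda p:np.r_[proj(rect(p,88,334,23),A)-rs,proj(rect(p,88,334,23),B)-rd].ravel()
o=least_squares(lambda p:np.r_[f(p),fw(p)],[450,0,0],loss="soft_l1");print("rack all",o.x)
K=dict(tall=((613,243),(162,274),105,(572,51)),square=((463,248),(205,209),85,(551,174)),low=((338,248),(237,156),67,(541,267)))
for k,(a,b,z,w) in K.items():
    z+=9
    gw=lambda p:proj([*p,z],C0)[0]-np.array(w)/1.4
    print(k,"wrist",least_squares(gw,[600,0]).x.round(1),"all",least_squares(lambda p:np.r_[proj([*p,z],A)[0]-S(a),proj([*p,z],B)[0]-D(b),gw(p)],[600,0]).x.round(1))
E
python3 go.py 560 200 200 -0.06
```

```text
cam now [506.62535819 134.66265823 470.1655786 ] [-0.01482068 -0.26660142 -0.96369291]
rack wrist [ 4.50207273e+02 -7.10909371e+01 -1.18081687e-01] [-0.8 -1.8 -0.7 -0.3  1.3  1.5  0.3  1.1]
rack all [ 4.51537720e+02 -7.05517873e+01 -1.07823596e-01]
tall wrist [645.8 211.4] all [644.9 212.3]
square wrist [641.1 125.4] all [641.6 125.7]
low wrist [641.6  43.6] all [641.5  44.8]
t 1.65 pos [501.7  61.8 299.4] w 91.7 F [ 0.1  0.3 -0.2]
shift [ 0.0994  0.0504 -0.1413] turn [0.003 0.    0.   ]
```

>>> carry_out --increments '[[[0.026, 0.027, -0.032], [0, 0, 0]], [[0.052, 0.054, -0.064], [0, 0, 0]], [[0.078, 0.081, -0.096], [0, 0, 0]], [[0.104, 0.108, -0.128], [0, 0, 0]], [[0.13, 0.134, -0.159], [0, 0, 0]]]'

```text
time_s: 2.28
eef_pos: [643.3, 218.0, 168.1]
orientation: [[-0.002, 0.999, -0.051], [0.001, -0.051, -0.999], [-1.0, -0.002, -0.001]]
force: [0.4, 0.2, 0.1]
gripper_width: 91.7
```

```bash
python3 - <<'E'
from h import *
for i in range(5): im,C=cam("wrist")
cv2.imwrite("pics/w1.png",im)
E
python3 go.py 645 212.5 40 -0.06
```

```text
t 2.525 pos [643.  214.7 169.6] w 91.7 F [0.9 0.1 0.2]
shift [0.1296 0.0022 0.002 ] turn [0.007 0.    0.001]
```

View pics/w1.png

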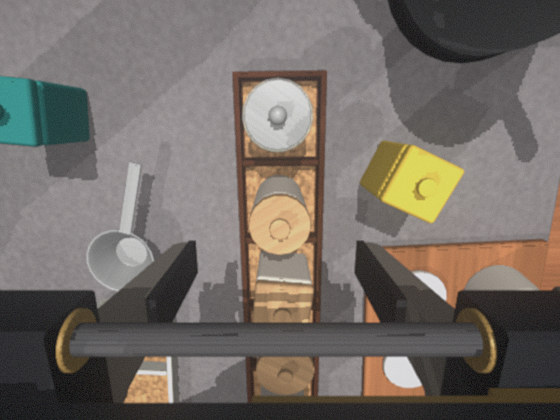

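The crop confirms the choice: the tall caddy's knob is at (280,229), midway between the fingers, and the jar stands clear at (278,115). Descending now.

>>> carry_out --increments '[[[0.04, 0.002, 0.002], [0, 0, 0]], [[0.08, 0.002, 0.002], [0, 0, 0]], [[0.115, 0.002, 0.002], [0, 0, 0]], [[0.13, 0.002, 0.002], [0, 0, 0]], [[0.13, 0.002, 0.002], [0, 0, 0]]]'

```text
time_s: 3.15
eef_pos: [645.8, 211.7, 40.2]
orientation: [[-0.0, 0.999, -0.055], [0.0, -0.055, -0.999], [-1.0, -0.0, -0.0]]
force: [0.1, 0.5, 0.2]
gripper_width: 92.1
```

>>> carry_out --increments '[[[0, 0, 0], [0, 0, 0]], [[0, 0, 0], [0, 0, 0]], [[0, 0, 0], [0, 0, 0]], [[0, 0, 0], [0, 0, 0]], [[0, 0, 0], [0, 0, 0]]]' --gripper 1 --grip_force 25

```text
time_s: 3.78
eef_pos: [645.8, 212.1, 39.7]
orientation: [[-0.0, 0.999, -0.054], [0.0, -0.054, -0.999], [-1.0, -0.0, -0.0]]
force: [-1.4, 0.0, 1.6]
gripper_width: 48.3
```

>>> carry_out --increments '[[[-0.03, 0, 0], [0, 0, 0]], [[-0.08, 0, 0], [0, 0, 0]], [[-0.12, 0, 0], [0, 0, 0]], [[-0.12, -0.045, 0], [0, 0, 0]], [[-0.12, -0.09, 0], [0, 0, 0]]]'

```text
time_s: 4.4
eef_pos: [554.8, 216.6, 159.4]
orientation: [[-0.0, 0.999, -0.055], [-0.0, -0.055, -0.999], [-1.0, -0.0, 0.0]]
force: [-0.9, 1.1, -3.2]
gripper_width: 47.4
```

>>> carry_out --increments '[[[0, -0.025, 0.045], [0.02, 0, 0]], [[0, -0.05, 0.09], [0.05, 0, 0]], [[0, -0.075, 0.135], [0.05, 0, 0]], [[0, -0.082, 0.17], [0.05, 0, 0]], [[0, -0.082, 0.17], [0.05, 0, 0]]]'

```text
time_s: 5.03
eef_pos: [463.9, 49.0, 159.6]
orientation: [[-0.001, 0.994, -0.109], [-0.0, -0.109, -0.994], [-1.0, -0.001, 0.0]]
force: [0.1, 0.6, -2.1]
gripper_width: 47.6
```

```bash
python3 - <<'E'
from h import *
for i in range(3): im,C=cam("wrist")
P=np.array([451.5,-70.5,23]);a=-.105
u=np.array([-np.sin(a),np.cos(a),0]);v=np.array([np.cos(a),np.sin(a),0])
for d in (-82,0,82,161,167):
    p=proj([P+d*u-44*v,P+d*u+44*v],C).round().astype(int)
    cv2.line(im,tuple(map(int,p[0])),tuple(map(int,p[1])),(0,0,255),1)
for w in(-44,44):
    p=proj([P-100*u+w*v,P+167*u+w*v],C).round().astype(int)
    cv2.line(im,tuple(map(int,p[0])),tuple(map(int,p[1])),(0,0,255),1)
cv2.imwrite("pics/w2.png",im)
E
python3 go.py 464.4 51.8 41 -0.105
```

```text
t 5.175 pos [465.3  52.4 159.6] w 47.8 F [ 0.5 -0.8 -2.4]
shift [ 0.1186 -0.0009  0.0007] turn [ 0.002 -0.    -0.   ]
```

View pics/w2.png

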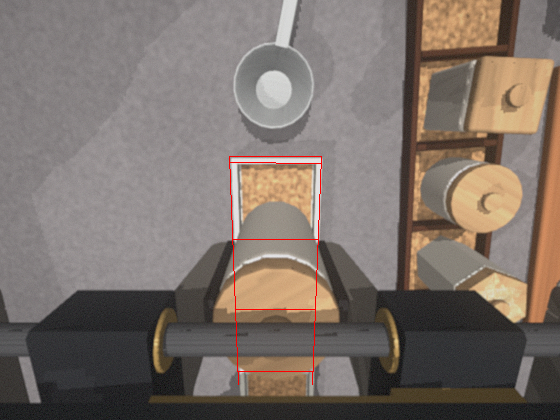

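The rack overlay matches the picture to about 2 px, with the caddy hanging over the +y compartment. Lowering gently.

>>> carry_out --increments '[[[0.035, -0.001, 0.001], [0, 0, 0]], [[0.07, -0.001, 0.001], [0, 0, 0]], [[0.1, -0.001, 0.001], [0, 0, 0]], [[0.113, -0.001, 0.001], [0, 0, 0]], [[0.119, -0.001, 0.001], [0, 0, 0]]]'

```text
time_s: 5.8
eef_pos: [464.2, 51.2, 40.1]
orientation: [[-0.0, 0.995, -0.103], [-0.0, -0.103, -0.995], [-1.0, -0.0, 0.0]]
force: [-0.3, -0.4, -2.2]
gripper_width: 47.5
```

>>> carry_out --increments '[[[0, 0, 0], [0, 0, 0]], [[0, 0, 0], [0, 0, 0]]]'

```text
time_s: 6.05
eef_pos: [464.7, 50.9, 41.4]
orientation: [[0.002, 0.995, -0.104], [0.001, -0.104, -0.995], [-1.0, 0.002, -0.001]]
force: [0.4, -0.3, -2.9]
gripper_width: 47.5
```

>>> carry_out --increments '[[[0, 0, 0], [0, 0, 0]], [[0, 0, 0], [0, 0, 0]], [[0, 0, 0], [0, 0, 0]], [[0, 0, 0], [0, 0, 0]]]' --gripper -1

```text
time_s: 6.55
eef_pos: [464.0, 50.8, 40.7]
orientation: [[0.0, 0.995, -0.104], [0.0, -0.104, -0.995], [-1.0, 0.0, -0.0]]
force: [0.2, 1.2, -0.6]
gripper_width: 85.6
```

>>> carry_out --increments '[[[-0.04, 0, 0], [0, 0, 0]], [[-0.09, 0, 0], [0, 0, 0]], [[-0.13, 0, 0], [0, 0, 0]], [[-0.13, 0.04, -0.022], [-0.01, 0, 0]], [[-0.13, 0.085, -0.047], [-0.02, 0, 0]]]'

```text
time_s: 7.18
eef_pos: [554.6, 89.4, 172.0]
orientation: [[0.002, 0.996, -0.084], [0.002, -0.084, -0.996], [-1.0, 0.002, -0.002]]
force: [0.6, -0.8, -0.4]
gripper_width: 91.8
```

>>> carry_out --increments '[[[0, 0.045, -0.025], [0, 0, 0]], [[0, 0.084, -0.047], [0, 0, 0]], [[0, 0.084, -0.047], [0, 0, 0]], [[0, 0.084, -0.047], [0, 0, 0]]]'

```text
time_s: 7.68
eef_pos: [640.1, 127.6, 170.0]
orientation: [[-0.002, 0.996, -0.085], [-0.001, -0.085, -0.996], [-1.0, -0.002, 0.001]]
force: [-0.1, -0.4, -0.2]
gripper_width: 91.8
```

```bash
python3 - <<'E'
from h import *
im,C=cam("wrist");cv2.imwrite("pics/w3.png",im)
im,C=cam("side");cv2.imwrite("pics/s3.png",im)
E
python3 go.py 642 126.5 38 -0.08
```

```text
t 7.775 pos [640.  127.5 170.6] w 92.2 F [ 0.4 -0.7  0.6]
shift [0.1326 0.0022 0.0008] turn [-0.005  0.     0.001]
```

View pics/w3.png

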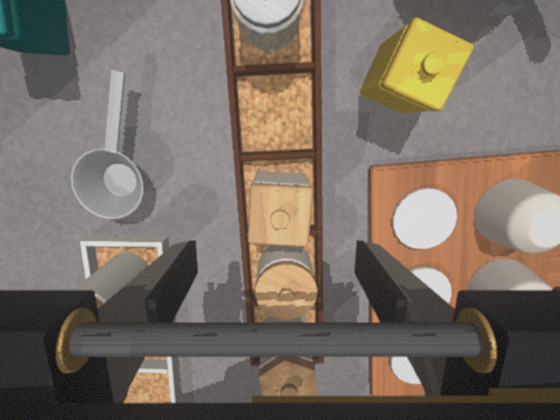

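The square caddy's knob is at (280,218), centred between the jaws. Its lid looks turned about 0.07 rad further clockwise than the tool, so I add a small turn while descending.

>>> carry_out --increments '[[[0.04, 0.002, 0.001], [0.065, 0, 0]], [[0.08, 0.002, 0.001], [0.065, 0, 0]], [[0.115, 0.002, 0.001], [0.065, 0, 0]], [[0.132, 0.002, 0.001], [0.065, 0, 0]], [[0.132, 0.002, 0.001], [0.065, 0, 0]]]'

```text
time_s: 8.4
eef_pos: [642.2, 126.8, 38.3]
orientation: [[-0.001, 0.989, -0.149], [-0.0, -0.149, -0.989], [-1.0, -0.001, 0.001]]
force: [0.6, 0.4, 0.5]
gripper_width: 92.4
```

>>> carry_out --increments '[[[0, 0, 0], [0, 0, 0]], [[0, 0, 0], [0, 0, 0]], [[0, 0, 0], [0, 0, 0]], [[0, 0, 0], [0, 0, 0]], [[0, 0, 0], [0, 0, 0]]]' --gripper 1

```text
time_s: 9.02
eef_pos: [643.1, 127.3, 39.0]
orientation: [[0.0, 0.989, -0.149], [0.0, -0.149, -0.989], [-1.0, 0.0, -0.0]]
force: [-0.1, -0.7, 2.9]
gripper_width: 51.7
```

```bash
python3 go.py 455.8 -29.8 158 -0.105
```

```text
t 9.025 pos [643.1 127.3  39. ] w 51.7 F [-0.1 -0.7  2.9]
shift [-0.1191 -0.1619  0.1832] turn [-0.044 -0.    -0.   ]
```

View pics/s3.png

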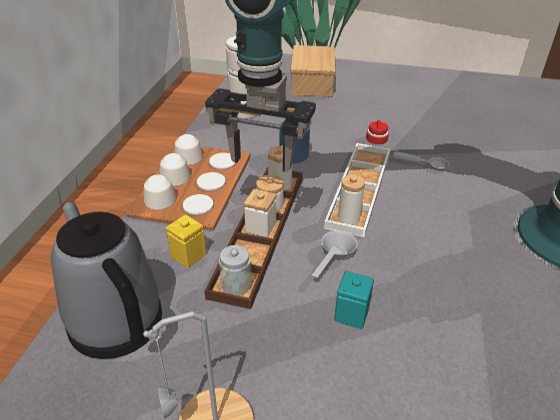

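The tall caddy stands upright in the rack at (352,200). The square is gripped flat at 51.7 mm. Moving on.

>>> carry_out --increments '[[[-0.03, 0, 0], [0, 0, 0]], [[-0.08, 0, 0], [0, 0, 0]], [[-0.119, 0, 0], [0, 0, 0]], [[-0.119, -0.03, 0.035], [0, 0, 0]], [[-0.119, -0.065, 0.073], [-0.02, 0, 0]]]'

```text
time_s: 9.65
eef_pos: [566.9, 64.1, 157.5]
orientation: [[0.0, 0.992, -0.127], [-0.0, -0.127, -0.992], [-1.0, 0.0, 0.0]]
force: [0.1, -1.9, -3.0]
gripper_width: 52.1
```

>>> carry_out --increments '[[[0, -0.037, 0.042], [0, 0, 0]], [[0, -0.075, 0.085], [-0.024, 0, 0]], [[0, -0.095, 0.11], [-0.024, 0, 0]], [[0, -0.095, 0.11], [-0.024, 0, 0]], [[0, -0.095, 0.11], [-0.024, 0, 0]]]'

```text
time_s: 10.28
eef_pos: [459.9, -31.7, 157.7]
orientation: [[0.001, 0.995, -0.104], [0.0, -0.104, -0.995], [-1.0, 0.001, -0.0]]
force: [-0.2, 0.3, -2.4]
gripper_width: 51.9
```

```bash
python3 go.py 455.8 -29.8 39 -0.105
```

```text
t 10.275 pos [459.9 -31.7 157.7] w 51.9 F [-0.2  0.3 -2.4]
shift [ 0.1187 -0.0044 -0.0014] turn [ 0.    -0.    -0.001]
```

>>> carry_out --increments '[[[0.035, -0.004, -0.001], [0, 0, 0]], [[0.07, -0.004, -0.001], [0, 0, 0]], [[0.1, -0.004, -0.001], [0, 0, 0]], [[0.112, -0.004, -0.001], [0, 0, 0]], [[0.118, -0.004, -0.001], [0, 0, 0]]]'

```text
time_s: 10.9
eef_pos: [456.1, -30.4, 39.2]
orientation: [[-0.0, 0.995, -0.104], [-0.0, -0.104, -0.995], [-1.0, -0.0, 0.0]]
force: [-0.3, -0.7, -2.6]
gripper_width: 51.6
```

>>> carry_out --increments '[[[0, 0, 0], [0, 0, 0]], [[0, 0, 0], [0, 0, 0]]]'

```text
time_s: 11.15
eef_pos: [456.3, -30.6, 40.4]
orientation: [[0.002, 0.994, -0.105], [0.0, -0.105, -0.994], [-1.0, 0.002, -0.001]]
force: [0.2, -0.3, -2.4]
gripper_width: 52.1
```

>>> carry_out --increments '[[[0, 0, 0], [0, 0, 0]], [[0, 0, 0], [0, 0, 0]], [[0, 0, 0], [0, 0, 0]], [[0, 0, 0], [0, 0, 0]]]' --gripper -1

```text
time_s: 11.65
eef_pos: [455.6, -30.8, 39.7]
orientation: [[0.0, 0.994, -0.105], [0.0, -0.105, -0.994], [-1.0, 0.0, -0.0]]
force: [0.1, -0.2, -0.7]
gripper_width: 89.8
```

```bash
python3 go.py 641.5 45 165 -0.06
```

```text
t 11.65 pos [455.6 -30.8  39.7] w 89.8 F [ 0.1 -0.2 -0.7]
shift [-0.1252  0.1769 -0.0948] turn [-0.045 -0.    -0.   ]
```

>>> carry_out --increments '[[[-0.04, 0, 0], [0, 0, 0]], [[-0.09, 0, 0], [0, 0, 0]], [[-0.125, 0, 0], [0, 0, 0]], [[-0.125, 0.04, -0.022], [-0.02, 0, 0]], [[-0.125, 0.088, -0.047], [-0.045, 0, 0]]]'

```text
time_s: 12.28
eef_pos: [549.2, 7.4, 165.9]
orientation: [[0.002, 0.998, -0.06], [0.002, -0.06, -0.998], [-1.0, 0.002, -0.002]]
force: [0.3, -0.1, 0.6]
gripper_width: 91.5
```

>>> carry_out --increments '[[[0, 0.045, -0.02], [0, 0, 0]], [[0, 0.09, -0.043], [0, 0, 0]], [[0, 0.09, -0.043], [0, 0, 0]], [[0, 0.09, -0.043], [0, 0, 0]]]'

```text
time_s: 12.78
eef_pos: [639.5, 43.5, 164.0]
orientation: [[-0.002, 0.998, -0.061], [-0.001, -0.061, -0.998], [-1.0, -0.002, 0.001]]
force: [0.5, -0.3, -0.4]
gripper_width: 92.1
```

```bash
python3 - <<'E'
from h import *
im,C=cam("wrist")
for p in proj([[641.5,45,80],[636,-38,106]],C): cv2.circle(im,tuple(map(int,p)),3,(0,0,255),1)
cv2.imwrite("pics/w4.png",im)
E
python3 go.py 641.5 45 34 -0.06
```

```text
t 12.825 pos [639.3  43.3 164.4] w 91.9 F [ 0.3 -0.8 -0.5]
shift [ 0.1304  0.0022 -0.0019] turn [-0.001  0.     0.001]
```

View pics/w4.png

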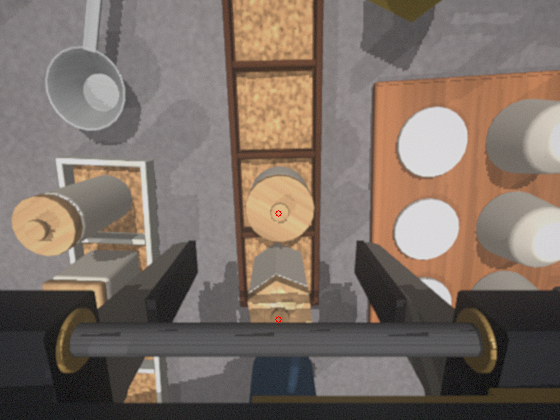

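The predicted knob positions fall on the low caddy's knob (279,213) and the hex's (278,319). The low caddy is centred, and the tall and square caddies are in the rack at left.

>>> carry_out --increments '[[[0.04, 0.002, -0.002], [0, 0, 0]], [[0.08, 0.002, -0.002], [0, 0, 0]], [[0.115, 0.002, -0.002], [0, 0, 0]], [[0.13, 0.002, -0.002], [0, 0, 0]], [[0.13, 0.002, -0.002], [0, 0, 0]]]'

```text
time_s: 13.45
eef_pos: [641.8, 45.6, 34.5]
orientation: [[-0.001, 0.998, -0.061], [-0.0, -0.061, -0.998], [-1.0, -0.001, 0.0]]
force: [0.6, -0.5, 0.7]
gripper_width: 91.9
```

>>> carry_out --increments '[[[0, 0, 0], [0, 0, 0]], [[0, 0, 0], [0, 0, 0]], [[0, 0, 0], [0, 0, 0]], [[0, 0, 0], [0, 0, 0]], [[0, 0, 0], [0, 0, 0]]]' --gripper 1

```text
time_s: 14.08
eef_pos: [642.9, 46.3, 35.3]
orientation: [[0.001, 0.998, -0.06], [0.0, -0.06, -0.998], [-1.0, 0.001, -0.0]]
force: [-0.8, 0.0, 4.9]
gripper_width: 59.4
```

```bash
python3 go.py 447.2 -111.3 154 -0.105
```

```text
t 14.075 pos [642.9  46.3  35.3] w 59.4 F [-0.8  0.   4.9]
shift [-0.1189 -0.1858  0.169 ] turn [ 0.045 -0.    -0.001]
```

>>> carry_out --increments '[[[-0.03, 0, 0], [0, 0, 0]], [[-0.08, 0, 0], [0, 0, 0]], [[-0.119, 0, 0], [0, 0, 0]], [[-0.119, -0.04, 0.03], [0, 0, 0]], [[-0.119, -0.085, 0.07], [0.02, 0, 0]]]'

```text
time_s: 14.7
eef_pos: [552.6, -18.5, 153.4]
orientation: [[0.0, 0.997, -0.078], [-0.0, -0.078, -0.997], [-1.0, 0.0, 0.0]]
force: [0.7, -1.9, -1.8]
gripper_width: 59.7
```

>>> carry_out --increments '[[[0, -0.045, 0.04], [0.025, 0, 0]], [[0, -0.085, 0.08], [0.025, 0, 0]], [[0, -0.099, 0.101], [0.025, 0, 0]], [[0, -0.099, 0.101], [0.025, 0, 0]], [[0, -0.099, 0.101], [0.025, 0, 0]]]'

```text
time_s: 15.32
eef_pos: [447.3, -110.7, 153.5]
orientation: [[0.0, 0.995, -0.104], [0.0, -0.104, -0.995], [-1.0, 0.0, -0.0]]
force: [0.2, 1.0, -2.4]
gripper_width: 59.3
```

```bash
python3 go.py 447.2 -111.3 35 -0.105
```

```text
t 15.325 pos [ 447.3 -110.7  153.5] w 59.3 F [ 0.2  1.  -2.4]
shift [ 1.185e-01 -1.000e-04  7.000e-04] turn [ 0.001 -0.    -0.   ]
```

>>> carry_out --increments '[[[0.035, 0, 0.001], [0, 0, 0]], [[0.07, 0, 0.001], [0, 0, 0]], [[0.1, 0, 0.001], [0, 0, 0]], [[0.112, 0, 0.001], [0, 0, 0]], [[0.118, 0, 0.001], [0, 0, 0]]]'

```text
time_s: 15.95
eef_pos: [447.1, -112.0, 35.2]
orientation: [[-0.0, 0.995, -0.104], [-0.0, -0.104, -0.995], [-1.0, -0.0, 0.0]]
force: [-1.0, -0.9, 9.8]
gripper_width: 59.2
```

>>> carry_out --increments '[[[0, 0, 0], [0, 0, 0]], [[0, 0, 0], [0, 0, 0]]]'

```text
time_s: 16.2
eef_pos: [447.4, -112.4, 36.3]
orientation: [[0.002, 0.995, -0.105], [-0.0, -0.105, -0.995], [-1.0, 0.002, -0.0]]
force: [-0.3, 0.7, -2.4]
gripper_width: 59.8
```

>>> carry_out --increments '[[[0, 0, 0], [0, 0, 0]], [[0, 0, 0], [0, 0, 0]], [[0, 0, 0], [0, 0, 0]], [[0, 0, 0], [0, 0, 0]]]' --gripper -1

```text
time_s: 16.7
eef_pos: [446.7, -112.3, 35.7]
orientation: [[0.0, 0.994, -0.105], [0.0, -0.105, -0.994], [-1.0, 0.0, -0.0]]
force: [-0.3, 0.9, -0.1]
gripper_width: 91.9
```

```bash
python3 go.py 636.5 -38 165 -0.06
```

```text
t 16.7 pos [ 446.7 -112.3   35.7] w 91.9 F [-0.3  0.9 -0.1]
shift [-0.1293  0.181  -0.0938] turn [-0.045 -0.    -0.   ]
```

>>> carry_out --increments '[[[-0.04, 0, 0], [0, 0, 0]], [[-0.09, 0, 0], [0, 0, 0]], [[-0.129, 0, 0], [0, 0, 0]], [[-0.129, 0.04, -0.022], [-0.02, 0, 0]], [[-0.129, 0.09, -0.046], [-0.045, 0, 0]]]'

```text
time_s: 17.32
eef_pos: [542.2, -75.5, 165.9]
orientation: [[0.002, 0.998, -0.06], [0.002, -0.06, -0.998], [-1.0, 0.002, -0.002]]
force: [0.3, -0.8, 0.7]
gripper_width: 91.9
```

>>> carry_out --increments '[[[0, 0.045, -0.02], [0, 0, 0]], [[0, 0.092, -0.042], [0, 0, 0]], [[0, 0.092, -0.042], [0, 0, 0]], [[0, 0.092, -0.042], [0, 0, 0]]]'

```text
time_s: 17.82
eef_pos: [634.2, -40.4, 164.0]
orientation: [[-0.002, 0.998, -0.061], [-0.001, -0.061, -0.998], [-1.0, -0.002, 0.001]]
force: [0.3, -0.6, -1.5]
gripper_width: 92.0
```

```bash
python3 - <<'E'
from h import *
im,C=cam("wrist")
cv2.circle(im,tuple(map(int,proj([636.5,-38,106],C)[0])),3,(0,0,255),1)
cv2.imwrite("pics/w5.png",im)
E
python3 go.py 636.5 -38 38 -0.06
```

```text
t 17.875 pos [634.1 -40.7 164.4] w 92.1 F [-0.  -0.4  0. ]
shift [ 0.1264  0.0024 -0.0029] turn [-0.002  0.     0.001]
```

View pics/w5.png

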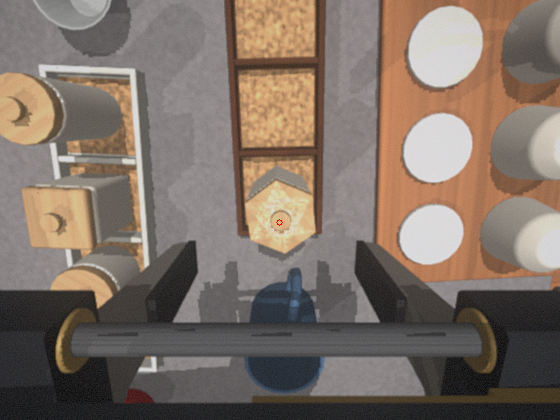

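The hex caddy's knob is at (280,222), on the prediction. It is turned about 0.05 rad counter-clockwise from the tool. The mug handle at (295,270) stays clear of the fingers.

>>> carry_out --increments '[[[0.04, 0.002, -0.003], [-0.04, 0, 0]], [[0.08, 0.002, -0.003], [-0.04, 0, 0]], [[0.11, 0.002, -0.003], [-0.04, 0, 0]], [[0.126, 0.002, -0.003], [-0.04, 0, 0]], [[0.126, 0.002, -0.003], [-0.04, 0, 0]]]'

```text
time_s: 18.5
eef_pos: [636.6, -37.3, 38.3]
orientation: [[-0.001, 1.0, -0.021], [-0.0, -0.021, -1.0], [-1.0, -0.001, 0.0]]
force: [0.2, 0.1, 0.7]
gripper_width: 91.8
```

>>> carry_out --increments '[[[0, 0, 0], [0, 0, 0]], [[0, 0, 0], [0, 0, 0]], [[0, 0, 0], [0, 0, 0]], [[0, 0, 0], [0, 0, 0]], [[0, 0, 0], [0, 0, 0]]]' --gripper 1

```text
time_s: 19.12
eef_pos: [637.8, -36.7, 39.0]
orientation: [[0.001, 1.0, -0.02], [0.0, -0.02, -1.0], [-1.0, 0.001, -0.0]]
force: [-0.5, 0.3, 2.9]
gripper_width: 53.5
```

```bash
python3 go.py 438.6 -192.8 158 -0.105
```

```text
t 19.125 pos [637.8 -36.7  39. ] w 53.5 F [-0.5  0.3  2.9]
shift [-0.1192 -0.1959  0.16  ] turn [ 0.085 -0.    -0.001]
```

>>> carry_out --increments '[[[0, 0, 0], [0, 0, 0]], [[0, 0, 0], [0, 0, 0]], [[0, 0, 0], [0, 0, 0]]]' --grip_force 30

```text
time_s: 19.5
eef_pos: [637.7, -36.7, 38.9]
orientation: [[0.001, 1.0, -0.02], [0.0, -0.02, -1.0], [-1.0, 0.001, -0.0]]
force: [-0.2, 0.8, 4.9]
gripper_width: 53.2
```

>>> carry_out --increments '[[[-0.03, 0, 0], [0, 0, 0]], [[-0.08, 0, 0], [0, 0, 0]], [[-0.119, 0, 0], [0, 0, 0]], [[-0.119, -0.04, 0.03], [0, 0, 0]], [[-0.119, -0.085, 0.07], [0.04, 0, 0]]]'

```text
time_s: 20.12
eef_pos: [550.0, -104.8, 157.0]
orientation: [[-0.0, 0.998, -0.058], [-0.0, -0.058, -0.998], [-1.0, -0.0, 0.0]]
force: [0.5, -0.8, -2.8]
gripper_width: 53.3
```

```bash
python3 - <<'E'
from h import *
im,C=cam("side");cv2.imwrite("pics/s6.png",im[60:260,180:450].repeat(2,0).repeat(2,1))
E
python3 go.py 438.6 -192.8 158 -0.105
```

```text
t 20.175 pos [ 541.8 -112.3  156.5] w 53.2 F [-7.8 -4.5 -3.6]
shift [-0.0006 -0.0973  0.0875] turn [0.034 0.002 0.007]
```

View pics/s6.png

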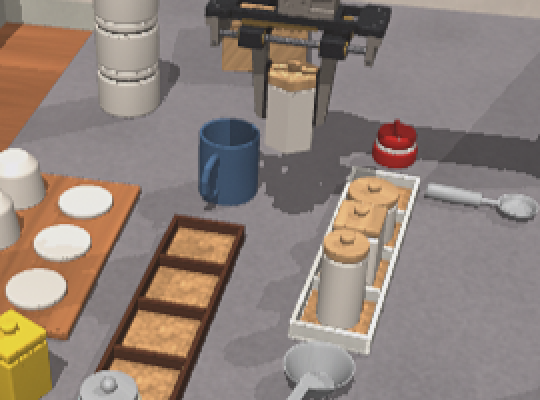

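The hex is held upright. Three caddies are in the rack in order, and the jar is untouched.

>>> carry_out --increments '[[[0, -0.04, 0.035], [0.025, 0, 0]], [[0, -0.08, 0.07], [0.045, 0, 0]], [[0, -0.107, 0.094], [0.045, 0, 0]], [[0, -0.107, 0.094], [0.045, 0, 0]], [[0, -0.107, 0.094], [0.045, 0, 0]]]'

```text
time_s: 20.8
eef_pos: [439.1, -191.9, 157.4]
orientation: [[-0.0, 0.995, -0.104], [0.0, -0.104, -0.995], [-1.0, -0.0, -0.0]]
force: [-0.3, 0.4, -3.0]
gripper_width: 53.0
```

```bash
python3 go.py 438.6 -192.8 39 -0.105
```

```text
t 20.8 pos [ 439.1 -191.9  157.4] w 53.0 F [-0.3  0.4 -3. ]
shift [ 0.1184 -0.0004  0.0009] turn [ 0. -0.  0.]
```

>>> carry_out --increments '[[[0.035, 0, 0.001], [0, 0, 0]], [[0.07, 0, 0.001], [0, 0, 0]], [[0.1, 0, 0.001], [0, 0, 0]], [[0.112, 0, 0.001], [0, 0, 0]], [[0.118, 0, 0.001], [0, 0, 0]]]'

```text
time_s: 21.42
eef_pos: [439.1, -193.2, 39.2]
orientation: [[-0.0, 0.995, -0.104], [-0.0, -0.104, -0.995], [-1.0, -0.0, 0.0]]
force: [-0.3, 0.2, -1.5]
gripper_width: 53.1
```

>>> carry_out --increments '[[[0, 0, 0], [0, 0, 0]], [[0, 0, 0], [0, 0, 0]]]'

```text
time_s: 21.68
eef_pos: [439.3, -193.6, 40.4]
orientation: [[0.002, 0.994, -0.105], [-0.0, -0.105, -0.994], [-1.0, 0.002, 0.0]]
force: [-1.0, 0.1, -2.5]
gripper_width: 53.5
```

>>> carry_out --increments '[[[0, 0, 0], [0, 0, 0]], [[0, 0, 0], [0, 0, 0]], [[0, 0, 0], [0, 0, 0]], [[0, 0, 0], [0, 0, 0]]]' --gripper -1

```text
time_s: 22.18
eef_pos: [438.6, -193.5, 39.7]
orientation: [[0.0, 0.994, -0.105], [-0.0, -0.105, -0.994], [-1.0, 0.0, -0.0]]
force: [-0.4, 0.0, -0.6]
gripper_width: 90.4
```

>>> carry_out --increments '[[[-0.04, 0, 0], [0, 0, 0]], [[-0.09, 0, 0], [0, 0, 0]], [[-0.14, 0, 0], [0, 0, 0]], [[-0.19, 0, 0], [0, 0, 0]], [[-0.19, 0, 0], [0, 0, 0]]]'

```text
time_s: 22.8
eef_pos: [440.7, -194.2, 232.9]
orientation: [[0.008, 0.994, -0.105], [-0.0, -0.105, -0.995], [-1.0, 0.008, -0.001]]
force: [0.3, 0.4, -0.2]
gripper_width: 91.9
```

```bash
python3 - <<'E'
from h import *
for i in range(4): a,A=cam("scene")
b,B=cam("side")
P=np.array([451.5,-70.5]);t=-.105
for k,(d,h) in dict(tall=(123,105),square=(41,85),low=(-41,67),hex=(-123,93)).items():
    q=[*(P+d*np.array([-np.sin(t),np.cos(t)])),h+9]
    for im,C in((a,A),(b,B)): cv2.circle(im,tuple(map(int,proj(q,C)[0].round())),2,(0,0,255),-1)
a=cv2.resize(a[95:305,130:430],None,fx=1.3*1.3,fy=1.69);b=cv2.resize(b[80:310,200:400],None,fx=1.43*1.0,fy=1.43)
h=max(a.shape[0],b.shape[0]);o=np.zeros((h,a.shape[1]+b.shape[1],3),np.uint8);o[:a.shape[0],:a.shape[1]]=a;o[:b.shape[0],a.shape[1]:]=b
cv2.imwrite("pics/end.png",o);s=r.get_obs();print(o.shape,s["time_s"],s["eef_pos"],s["gripper_width"])
E
```

```text
(355, 793, 3) 23.05 [ 437.61197193 -193.1382194   228.2790656 ] 92.2512806410084
```

View pics/end.png

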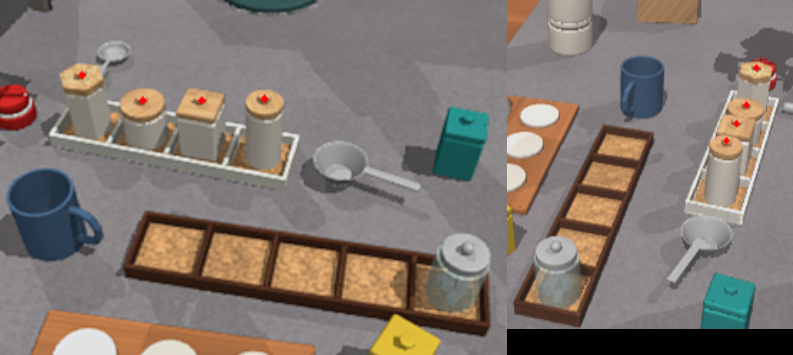

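All four predicted knob marks sit on the real knobs in both views (scene crop: hex (82,75), low (143,101), square (202,100), tall (264,99)). The caddies are upright, the order is kept and the jar is in place.

```bash
python3 -c "
from rig import r
print(r.hand_in())"
```

```text
the job is handed in; nothing more can be done
None
```

I moved all four caddies to the white rack and handed the job in at about 23 s on the robot's clock. From the sugar-jar end the order is still tall, square, low, hex. Each was lowered under grip and released at floor height.

- **Final pictures:** the scene and side views show each knob within about 1–2 px of where it should be over its compartment centre. All four stand upright, the sugar jar is where it stood, and the gripper is open and clear above the rack.
- **Readings that disagreed:** the hex was gripped at about 53.3 mm instead of 52 mm, probably because it was a few hundredths of a radian off square. My hand-picked rack corners fitted only to 1–2 px. Neither made a visible difference in the last check.

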